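# Tip the brass knobs into the counting scale and press its long key

### The job

Tip the two brass knobs out of the aluminium pan into the steel tray of the counting scale, then stand the empty pan upright on the cork mat again and let go of it. After that press the scale's long membrane key with the fingertips, firmly enough to register (5 N) for a moment but without ramming it, and take the hand away. Leave the two small keys and the other things on the bench alone.

Things in the scene. Friction and masses are not known exactly. Their poses are not given: they have to be found in the camera images.
- scale: Counting scale, fixed to the bench, left or right with the mat on the other side; 300 mm long (x) by 220 wide, origin under its middle on the bench, z up. An open steel tray sits at its +x (rear) end, a key panel at its -x (front) end, which looks roughly towards the robot and slopes down to the front by 0.17 rad.
- tray_floor (a point): Middle of the inner floor of the scale's open tray, 54 mm above the bench; axes as the scale's. The inside is 192 mm (x) by 212 mm (y); the walls are 4 mm thick and rise 42 mm above this floor (rim 96 mm above the bench).
- key_long: Long membrane key on the scale's panel, 40 mm (x) by 70 (y), near the panel's +y end. Origin on the panel's surface under its middle; z is square to the sloping panel, upward. 3 mm proud, it hardly gives: starts at 3 N, fully down (1.5 mm) at 8 N, rigid beyond. It registers when the fingers press with 5 N or more for 0.2 s; over 35 N breaks it.
- key_long_top (a point): Middle of the long key's upper face, about 47 mm above the bench.
- key_small1: Small square membrane key, 26 x 26 mm, same white plastic, same give as the long one, 91 mm from the long key's middle towards the panel's -y end. Not to be pressed.
- key_small2: Small square membrane key, 26 x 26 mm, 38 mm further towards -y. Not to be pressed.
- mat: Square cork mat, 220 x 220 x 4 mm, fixed to the bench; origin under its middle.
- pan: Loose aluminium tipping pan, 220 g, on the mat. Open-topped box 160 mm long (x -55 to +105), 114 wide, sides 50 high, rear wall 60, 4 thick; origin under its flat floor (x -55 to +37), z up. +x is the pouring end: there the floor runs on as a ramp, 30 degrees up, to a lip 41 mm high; it drains at about 80 degrees of tip. The handle is at the -x end, roughly towards the robot.
- pan_grip (a point): Grip point in the middle of the pan's handle, a flat plate 12 mm thick, 56 wide (along the pan's y), rising from the rear rim and leaning 25 degrees from upright over the pan (towards its +x); its free top is 23 mm beyond this point along the lean. This point is 99 mm above the pan's underside, at x = -34 mm in its frame. Site axes as the pan's.
- pan_lip (a point): Middle of the pan's pouring lip: x = 104, z = 41 mm in the pan's frame. Site axes as the pan's.
- knob1: Turned brass drawer knob 1 of 2, both alike, loose in the pan at first, foot down: 64 mm high, 46 mm across, foot 36 mm across, about 80 g; origin under its foot. It rolls when it lies on its side.
- knob1_mid (a point): Middle of the thick head of knob 1, on its axis, 37 mm from the underside of its foot.
- knob2: Turned brass drawer knob 2 of 2, both alike, loose in the pan at first, foot down: 64 mm high, 46 mm across, foot 36 mm across, about 80 g; origin under its foot. It rolls when it lies on its side.
- knob2_mid (a point): Middle of the thick head of knob 2, on its axis, 37 mm from the underside of its foot.
- clock: Bystander, not to be disturbed: round desk clock lying on its back, dark wood, 76 mm across, 20 high; origin under it.
- tape: Bystander, not to be disturbed: roll of tape lying flat, 72 mm across, 22 high, open middle; origin under it.
- matchbox: Bystander, not to be disturbed: plain cardboard box 90 x 60 x 30 mm; origin under it.
- bowl: Bystander, not to be disturbed: small plastic bowl, 124 mm across, 55 high; origin under it.
- driver: Bystander, not to be disturbed: screwdriver lying on the table (origin near the middle of its length, underside); origin under it.
- jar: Bystander, not to be disturbed: glass jar, 70 mm across, 90 high; origin under it.
- oilcan: Bystander, not to be disturbed: metal can, 60 mm across, 110 high; origin under it.

How it is judged:
By the outcome, as a careful person would: the job done as asked, in the order asked, and still so for the second after the job is handed in, with the robot touching nothing.
It also fails if it takes over 67 s, if anything falls off the work surface, if the arm or the gripper's body presses on something with over 40 N, if the wrist force passes 120 N, or if a joint passes its speed limit or range.

### The arm

A 7-joint arm with a two-finger parallel gripper is mounted at the origin on the work surface. World frame = base frame: x ahead of the robot, y to its left, z up, the work surface at z = 0. Lengths are in mm, angles in rad, forces in N, time in s.
With the tool pointing down it reaches from about 425 to 925 mm from the base axis. Payload 6.8 kg.
Tool frame: the origin (TCP) lies at the centre of the arm's flange, where the gripper is bolted on; the fingertips stand 182 mm ahead of it and the grasp point (between the pads) lies 163 mm ahead of it; z points along the fingers, y is the line along which they close (so a half turn about z gives the same grasp; the last joint's range is limited). The gripper opens to 88 mm and grips with 3 to 60 N. Pads are 20 mm wide; open, the fingers measure 115 mm over their backs; the gripper's body (75 mm by 178 mm) begins 61 mm behind the grasp point.
Start: joints at [-1.286, 0.477, 0.022, 1.555, -0.011, 1.109, -0.083], TCP at [258.373, 623.607, 404.664] pointing down, gripper open.
Joint ranges: [-2.96, 2.96], [-0.34, 2.1], [-1.41, 1.46], [0.24, 2.44], [-1.37, 4.51], [0.17, 1.92], [-2.96, 2.96]. Speed limits (rad/s): [2.39, 2.39, 3.14, 3.14, 3.14, 3.14, 3.14].

### API

Orientations are given as a rotation vector (axis times angle).
In Python, from rig import bot gives the robot as it stands.
- The arm moves only by the shell command python3 steer.py 'ROWS' [OPENING] [FORCE]. ROWS is a JSON list of rows, 1 to 5 of them, each of 6 numbers: dx, dy, dz in mm, then a rotation vector rx, ry, rz in rad; each row shifts and turns the commanded pose from where the row before left it, along the tool's axes as they then stand; what a row does not reach is not made up. A row lasts 1/8 s, in which the tool goes at most 62.5 mm and 0.188 rad, less where a joint would pass 70% of its speed; a pose out of reach is approached as far as the arm can. OPENING is the finger opening in mm, set as the command begins (- or left out keeps the last). The fingers move at their own pace and stop on an object; FORCE is the grip in N (left out, the last holds). Time passes only in rows, so rows that do not move let the fingers close. It prints the time, the measured TCP pose, the force, the opening and the grip force at its end.
- bot.observe(): the state, without advancing time (a new reading comes with each control period).
- bot.grab_frame(name): name is "scene" or "top" or "wrist"; returns (picture, depth): 480x640x3 uint8, blue, green, red; 480x640 float32, mm along the optical axis (not along the pixel's ray), 0 where there is no reading.
- bot.calibration(name): a dict with "fov_y" (degrees; the focal length in pixels is half the picture's height over the tangent of half this angle, whatever the lens; pixels are square), "cx", "cy" (the principal point, pixels), "R" (3x3) and "t" (3): a world point X has camera coordinates R X + t; the wrist camera has in their place "tool_from_camera" (4x4, takes a point from camera to tool coordinates, whose origin is the TCP and whose axes are the flange's). Camera axes: x right, y down, z forward; pixel columns grow to the right and rows downward; lengths in mm; the calibration is good to about 2 mm. The wrist camera is an equidistant fisheye: a pixel r from the principal point sees the ray r / f radians off the axis. A picture is of the moment at which its call begins: read the wrist's pose just before it. calibration takes no time and is no camera call.
- bot.close_job(): hands the job in; it is judged then, once.
The state is a dict: "clock": time; "joint_pos": joint angles; "qd": joint speeds; "tau": joint torques, N m; "position": TCP position; "orientation": TCP orientation; "force": force on the tool from outside, world axes, zero at the start; "wrist_torque": the same for the moment, N m; "width": finger opening in mm; "grasp_force": force on a finger pad.
Only numpy, scipy, OpenCV 4.12 (cv2) and the standard library are available. Lean on these libraries where they do the work, as an engineer would, in place of code of your own. Each camera call takes 0.05 s, during which the arm holds its last target. There are 200 camera calls.

## Working session

There is one attempt and no reset: what is moved stays moved. The work goes in short steps, Python scripts to look and compute and a shell command to move; the robot and the scene stay as the last step left them, time stands still between calls to the robot, and variables do not carry over. Pictures are saved under pics/ and viewed, at most 12 in all, crops included, and the job is handed in when it is done.

```bash
ls; mkdir -p pics
python3 - <<'E'
from rig import bot
import cv2,numpy as np
s=bot.observe();print({k:np.round(v,3) for k,v in s.items()})
for n in ("scene","top"):
    p,d=bot.grab_frame(n);cv2.imwrite(f"pics/{n}0.png",p);np.save(f"pics/{n}0.npy",d)
    c=bot.calibration(n);print(n,c)
print(bot.calibration("wrist"))
E
```

```text
pics
rig.py
steer.py
{'clock': np.float64(0.0), 'joint_pos': array([-1.286,  0.478,  0.022,  1.556, -0.011,  1.109, -0.083]), 'qd': array([ 0.   , -0.001,  0.   ,  0.001, -0.   , -0.001, -0.001]), 'tau': array([-1.0000e-03, -5.8287e+01,  1.5340e+00, -2.7261e+01, -5.4000e-02,
        1.7000e-02,  0.0000e+00]), 'position': array([258.297, 623.336, 403.694]), 'orientation': array([-6.130e-01, -3.081e+00,  3.000e-03]), 'force': array([ 0.298, -0.097, -0.102]), 'wrist_torque': array([-0.027,  0.013, -0.002]), 'grasp_force': np.float64(0.0), 'width': np.float64(87.805)}
scene {'fov_y': 48.25203671995395, 'cx': 315.71749990247605, 'cy': 236.18162625208728, 'R': array([[-0.53780421,  0.84293613, -0.01501035],
       [ 0.50905495,  0.31048835, -0.80278269],
       [-0.67203399, -0.439381  , -0.59608275]]), 't': array([ 278.0964783 , -199.65636152, 1737.92369476])}
top {'fov_y': 46.995985019351565, 'cx': 324.24712938402206, 'cy': 238.6274609997073, 'R': array([[ 0.05255389, -0.99860673,  0.00476212],
       [-0.97832597, -0.05244185, -0.2003201 ],
       [ 0.20029074,  0.0058687 , -0.97971893]]), 't': array([ -35.43795071,  546.54461585, 1474.95717281])}
{'fov_y': 65.70646984690485, 'cx': 318.4313863876134, 'cy': 236.7061243772282, 'tool_from_camera': array([[-8.35905966e-04, -9.69420856e-01, -2.45402740e-01,
         6.71024186e+01],
       [ 9.99999603e-01, -8.86206161e-04,  9.45429619e-05,
        -7.35967457e-02],
       [-3.09129339e-04, -2.45402563e-01,  9.69421212e-01,
         2.02267340e+01],
       [ 0.00000000e+00,  0.00000000e+00,  0.00000000e+00,
         1.00000000e+00]])}
```

View pics/top0.png

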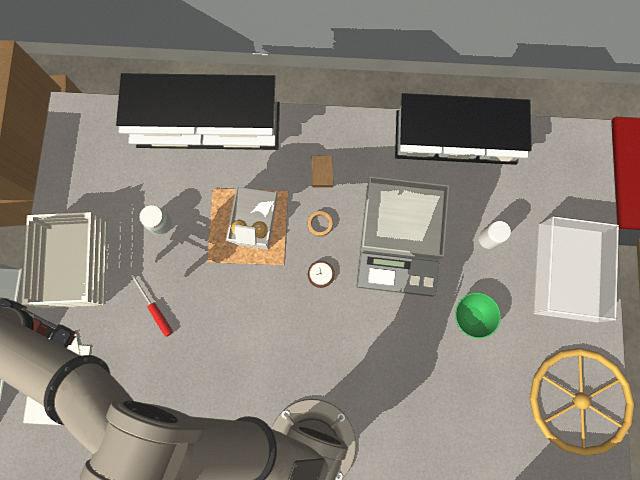

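View pics/scene0.png

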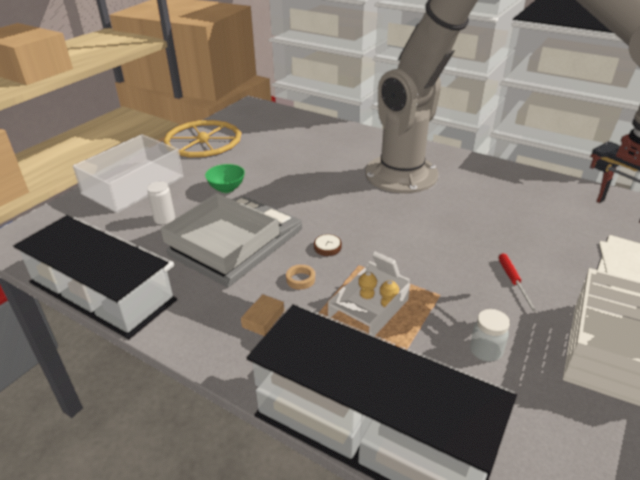

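The top view shows the mat at about (248,227), with the pan's white handle at (245,236) and the knobs at (238,226) and (262,229). The scale is at about (405,235), its long key at (382,276) and the small keys at (414,281) and (428,282). I'll zoom in next.

```bash
cat > h.py <<'E'
from rig import bot
import cv2,numpy as np
from scipy.spatial.transform import Rotation as Ro
C={n:bot.calibration(n) for n in("scene","top","wrist")}
def foc(c): return 240/np.tan(np.radians(c["fov_y"])/2)
def ray(n,u,v):
    c=C[n];f=foc(c);d=np.array([(u-c["cx"])/f,(v-c["cy"])/f,1.]);R=np.array(c["R"])
    return -R.T@c["t"],R.T@d
def plane(n,u,v,z):
    o,d=ray(n,u,v);return o+d*(z-o[2])/d[2]
def depthpt(n,D,u,v):
    o,d=ray(n,u,v);return o+d*D[int(v),int(u)]
def tri(rays):
    A=np.zeros((3,3));b=np.zeros(3)
    for o,d in rays:
        d=d/np.linalg.norm(d);P=np.eye(3)-np.outer(d,d);A+=P;b+=P@o
    x=np.linalg.solve(A,b);return x,[np.linalg.norm(np.cross(x-o,d/np.linalg.norm(d))) for o,d in rays]
def wray(u,v,pos,rv):
    c=C["wrist"];f=foc(c);a=np.array([u-c["cx"],v-c["cy"]]);r=np.hypot(*a)/f
    d=np.array([*(a/np.hypot(*a)*np.sin(r)),np.cos(r)]);T=np.array(c["tool_from_camera"]);R=Ro.from_rotvec(rv).as_matrix()
    return np.array(pos)+R@T[:3,3],R@T[:3,:3]@d
E
python3 - <<'E'
from h import *
t=cv2.imread("pics/top0.png");s=cv2.imread("pics/scene0.png");D=np.load("pics/top0.npy")
a=cv2.resize(t[180:300,200:450],None,fx=3.2,fy=3.2,interpolation=cv2.INTER_CUBIC)
cv2.imwrite("pics/c1.png",a)
b=cv2.resize(s[185:345,155:445],None,fx=2.7,fy=2.7,interpolation=cv2.INTER_CUBIC);cv2.imwrite("pics/c2.png",b)
hsv=cv2.cvtColor(t,cv2.COLOR_BGR2HSV)
m=((hsv[...,0]>8)&(hsv[...,0]<20)&(hsv[...,1]>110)).astype(np.uint8);m[:180]=0;m[270:]=0;m[:,:200]=0;m[:,295:]=0
p=cv2.boxPoints(cv2.minAreaRect(cv2.findNonZero(m)));P=[plane("top",*q,4) for q in p];print(p,np.round(P),np.mean(P,0))
for q in [(382,276),(414,281),(428,282),(245,236),(405,215),(238,225),(262,228)]: print(q,np.round(depthpt("top",D,*q),1))
E
```

```text
[[206.91632 261.75793]
 [210.4661  187.21269]
 [287.19687 190.86655]
 [283.6471  265.4118 ]] [[473. 323.   4.]
 [693. 334.   4.]
 [694. 109.   4.]
 [475. 105.   4.]] [583.92560652 217.77308385   4.        ]
(382, 276) [ 453.3 -170.7   45.2]
(414, 281) [ 444.1 -259.    45.8]
(428, 282) [ 444.4 -298.9   38.1]
(245, 236) [535.4 207.5  94.5]
(405, 215) [ 627.4 -228.7   54.4]
(238, 225) [557.4 223.3 127.7]
(262, 228) [566.5 167.   64.5]
```

View pics/c1.png

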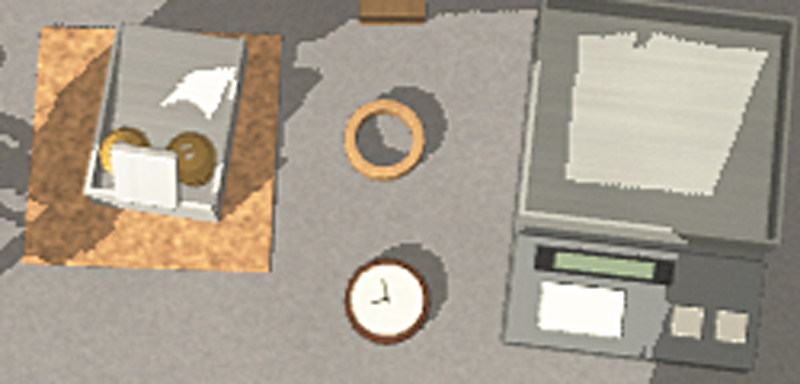

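View pics/c2.png

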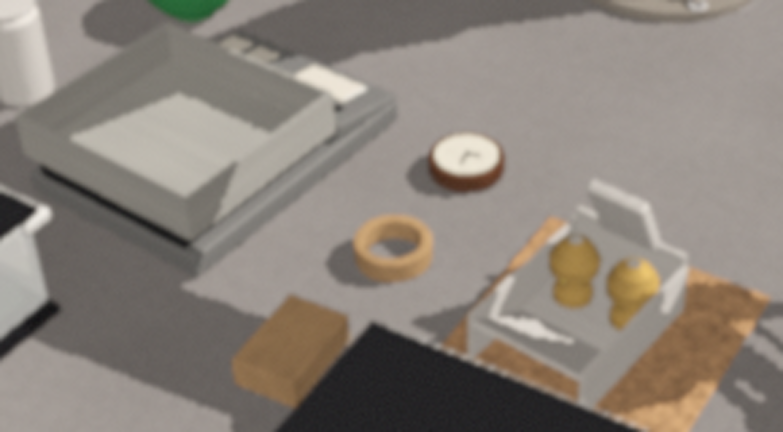

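The crops show:
- c1: the handle's free edge runs (112,144)-(177,153), the pan's rear rim (88,192)-(218,219) and its front (120,25)-(245,38). The tray rim corners are (543,0), (795,17), (778,243) and (517,228), and the long key's corners are (540,283), (626,290), (623,337) and (537,328).
- c2: the handle top runs (590,182)-(652,222), and the long key's corners are (315,64), (369,85), (350,105) and (297,85).

Run:
```python
from h import *
np.set_printoptions(suppress=True,precision=1)
A=lambda u,v:(200+(u-1.1)/3.2,180+(v-1.1)/3.2)
B=lambda u,v:(155+(u-.85)/2.7,185+(v-.85)/2.7)
def T(a,b): x,e=tri([ray("top",*A(*a)),ray("scene",*B(*b))]);return x,e
prs={"handle +y":((112,144),(652,222)),"handle -y":((177,153),(590,181)),
"key rear+y":((540,283),(369,85)),"key rear-y":((626,290),(315,64)),"key front-y":((623,337),None),"key front+y":((537,328),None),
"tray front+y":((519,228),(337,117)),"tray rear+y":((543,2),(190,236)),"tray rear-y":((795,17),(20,125)),"tray front-y":((778,243),(170,30)),
"pan rear+y":((88,192),(688,255)),"pan front+y":((120,25),(583,405)),"pan front-y":((245,38),(470,318))}
for k,(a,b) in prs.items():
    if b: print(k,*T(a,b))
tr=[plane("top",*A(*q),96) for q in((519,228),(543,2),(795,17),(778,243))];print("tray@96",np.array(tr),np.mean(tr,0))
kk=[plane("top",*A(*q),47) for q in((540,283),(626,290),(623,337),(537,328))];print("key",np.array(kk),np.mean(kk,0))
print("small",plane("top",*A(687,322),45),plane("top",*A(731,326),45))
print("front corners",plane("top",*A(502,342),25),plane("top",*A(752,370),25))
print("pan rear@60",plane("top",*A(88,192),60),plane("top",*A(218,219),60),"front@50",plane("top",*A(120,25),50),plane("top",*A(245,38),50))
print("handle@120",plane("top",*A(112,144),120),plane("top",*A(177,153),120))
D=np.load("pics/top0.npy")
for u in(115,130,145,160,172): print([depthpt("top",D,*A(u,v)) for v in (155,170,185)])
```

```text
handle +y [559.9 237.5 113.3] [np.float64(3.050305214631803), np.float64(3.050305214631905)]
handle -y [553.  178.6 127.3] [np.float64(0.6715664672107914), np.float64(0.6715664672107228)]
key rear+y [ 464.6 -122.    67.2] [np.float64(10.204584017237119), np.float64(10.204584017237165)]
key rear-y [ 461.3 -193.6   66.4] [np.float64(12.26674220083296), np.float64(12.266742200833063)]
tray front+y [ 517.2 -111.3   62.8] [np.float64(0.09541207159487182), np.float64(0.09541207159503198)]
tray rear+y [ 722.7 -124.5   55.2] [np.float64(0.7982481235752549), np.float64(0.7982481235753134)]
tray rear-y [ 709.8 -339.8   86.9] [np.float64(1.9666578757032287), np.float64(1.9666578757030067)]
tray front-y [ 510.5 -327.    88.4] [np.float64(1.505161384441118), np.float64(1.5051613844410487)]
pan rear+y [528.  261.6  64.5] [np.float64(1.5075049073410887), np.float64(1.5075049073410471)]
pan front+y [691.2 251.8  24. ] [np.float64(0.6271614151455828), np.float64(0.6271614151456008)]
pan front-y [677.2 136.9  49.9] [np.float64(0.44604023078351634), np.float64(0.44604023078347094)]
tray@96 [[ 511.1 -10
[... 247 characters left out ...]
260.    45. ] [ 444.8 -297.9   45. ]
front corners [ 422.9 -103.    25. ] [ 410.1 -320.4   25. ]
pan rear@60 [529.5 261.   60. ] [511.8 147.4  60. ] front@50 [683.3 247.9  50. ] [677.4 136.5  50. ]
handle@120 [559.6 233.6 120. ] [554.9 179.  120. ]
[array([550., 230., 122.]), array([540.9, 231.9, 104.2]), array([547.4, 247.4,   6.7])]
[array([549.3, 216.6, 128. ]), array([540.2, 218.2, 111.2]), array([532.4, 221.2,  86.2])]
[array([550.1, 204.2, 127.6]), array([540.3, 205.3, 113.6]), array([532. , 207.7,  91.2])]
[array([552.3, 192.9, 120.4]), array([541.3, 193. , 112.4]), array([532.6, 195. ,  91.8])]
[array([551.3, 182. , 127.5]), array([540.6, 182.3, 118.1]), array([532.2, 184.2,  96.4])]
```

```bash
cat > to.py <<'E'
# to.py x y z yaw phi : remaining motion of the TCP to a pose; tool y along world yaw, tool z tilted phi forward from down
import sys
from h import *
np.set_printoptions(suppress=True,precision=3)
def Rt(yaw,phi):
    z=np.array([np.sin(phi),0,-np.cos(phi)]);y=np.array([0,1.,0]);return Ro.from_euler("z",yaw).as_matrix()@np.c_[np.cross(y,z),y,z]
if __name__=="__main__":
    a=list(map(float,sys.argv[1:6]));s=bot.observe();R=Ro.from_rotvec(s["orientation"]).as_matrix();G=Rt(a[3],a[4])
    if len(sys.argv)>6: a[:3]=np.array(a[:3])-163*G[:,2]
    d=np.array(a[:3])-s["position"];rv=Ro.from_matrix(R.T@G)
    print("tcp",s["position"],"grasp",s["position"]+163*R[:,2],"q",s["joint_pos"],"t",s["clock"])
    print("rotvec",rv.as_rotvec(),"z then y:",rv.as_euler("ZYX"),"d_world",d,"d before rot",R.T@d,"d after rot",G.T@d)
E
python3 to.py 460 210 400 -0.09 0.3
```

```text
tcp [258.299 623.367 403.808] grasp [258.222 623.123 240.808] q [-1.286  0.478  0.022  1.556 -0.011  1.109 -0.083] t 0.1
rotvec [-0.047 -0.298 -0.3  ] z then y: [-0.302 -0.3   -0.002] d_world [ 201.701 -413.367   -3.808] d before rot [-344.581 -304.656    4.331] d after rot [-226.28  -393.566   73.983]
```

```bash
python3 steer.py '[[-34,-30,0,0,0,0],[-39,-34,0,0,0,0],[-39,-34,0,0,0,0],[-39,-34,0,0,0,0],[-39,-34,0,0,0,0]]' 88
python3 steer.py '[[-39,-34,0,0,0,0],[-39,-34,0,0,0,0],[-39,-34,0,0,0,0],[-38,-36,0,0,0,0],[0,0,0,0,0,-0.15]]'
python3 steer.py '[[0,0,0,0,0,-0.15],[0,0,0,0,-0.15,0],[0,0,0,0,-0.15,0],[0,0,0,0,0,0]]'
python3 to.py 460 210 400 -0.09 0.3
```

```text
clock: 0.72
position: [370.9, 395.8, 404.4]
orientation: [-0.613, -3.081, 0.001]
force: [1.0, -1.1, -0.3]
width: 87.8
grasp_force: 0.0
clock: 1.35
position: [462.2, 206.2, 404.5]
orientation: [0.387, 3.117, -0.003]
force: [0.5, 0.3, 0.2]
width: 87.7
grasp_force: 0.0
clock: 1.85
position: [459.7, 210.8, 404.3]
orientation: [0.129, 2.841, -0.02]
force: [-0.7, 0.3, -0.3]
width: 87.8
grasp_force: 0.0
tcp [459.706 210.821 404.315] grasp [507.394 206.358 248.511] q [-0.784  0.137  0.19   2.053  0.244  0.736  0.717] t 1.85
rotvec [-0.001 -0.002 -0.001] z then y: [-0.001 -0.002 -0.001] d_world [ 0.294 -0.821 -4.315] d before rot [ 0.917 -0.788  4.233] d after rot [ 0.925 -0.792  4.231]
```

```bash
cat > shot.py <<'E'
import sys,json
from h import *
n=sys.argv[1];s=bot.observe();p,d=bot.grab_frame("wrist");cv2.imwrite(f"pics/{n}.png",p);np.save(f"pics/{n}.npy",d)
json.dump([list(s["position"]),list(s["orientation"])],open(f"pics/{n}.json","w"))
E
python3 shot.py w1
python3 steer.py '[[0,-30,0,0,0,0],[0,-30,0,0,0,0],[0,0,0,0,0,0]]' >/dev/null
python3 shot.py w2
python3 - <<'E'
import cv2,numpy as np
a=[cv2.imread(f"pics/w{i}.png")for i in(1,2)];cv2.imwrite("pics/w12.png",cv2.resize(np.vstack(a),(640,960))[:, :] if 0 else np.hstack([cv2.resize(x[:, 120:520],(400,480)) for x in a]))
E
```

```text
(no output)
```

View pics/w12.png

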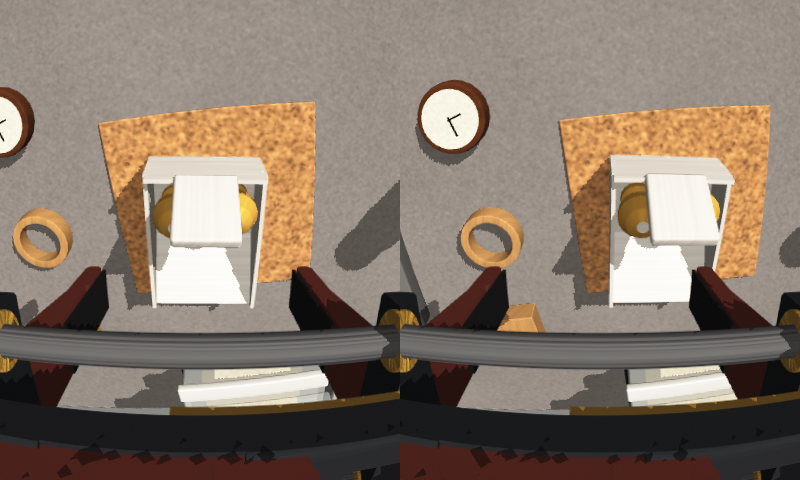

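The two wrist views show the handle. In w1 its face runs from (173,177)/(238,176) to (171,234)/(241,232), and in w2 from (242,178)/(304,177) to (250,236)/(317,235). The rear rim is at (148,157)-(263,158) and (211,156)-(328,157).

Run:
```python
from h import *
import json
np.set_printoptions(suppress=True,precision=1)
J=[json.load(open(f"pics/w{i}.json")) for i in(1,2)]
D=np.load("pics/w1.npy")
for k,a,b in [("base-y",(173,177),(242,178)),("base+y",(238,176),(304,177)),("top-y",(171,234),(250,236)),("top+y",(241,232),(317,235)),("edge-y",(174,246),(254,244)),("edge+y",(240,246),(319,243)),("rim-y",(148,157),(211,156)),("rim+y",(263,158),(328,157)),("lip -y",(153,306),(211,306)),("lip+y",(253,306),(None))]:
    r1=wray(a[0]+120,a[1],*J[0])
    if b: print(k,*tri([r1,wray(b[0]+120,b[1],*J[1])]))
    z=D[int(a[1]),int(a[0])+120]; T=np.array(C["wrist"]["tool_from_camera"]);R=Ro.from_rotvec(J[0][1]).as_matrix();ax=R@T[:3,2]
    print("   depth",r1[0]+r1[1]*z/(r1[1]@ax))
for v in(185,200,215,228):
  print([(lambda r:r[0]+r[1]*D[v,u+120]/(r[1]@ax))(wray(u+120,v,*J[0])) for u in(180,205,230)])
for v in(157,):
  print([(lambda r:r[0]+r[1]*D[v+6,u+120]/(r[1]@ax))(wray(u+120,v+6,*J[0])) for u in(153,205,258)])
```

```text
base-y [526.7 181.4  53.1] [np.float64(0.9746419886480326), np.float64(0.9746419886481174)]
   depth [522.2 182.5  61.7]
base+y [531.9 240.4  49.8] [np.float64(0.5787014838470299), np.float64(0.5787014838472232)]
   depth [527.6 239.7  58.9]
top-y [551.  180.4 114. ] [np.float64(1.388273963518689), np.float64(1.3882739635185768)]
   depth [545.5 181.6 120.5]
top+y [554.1 235.6 115.2] [np.float64(1.911331658734405), np.float64(1.9113316587344882)]
   depth [550.4 235.6 117.6]
edge-y [556.1 182.6 121.1] [np.float64(0.16448346300995992), np.float64(0.1644834630099519)]
   depth [556.  182.7 121.5]
edge+y [555.6 233.6 128.8] [np.float64(0.32099393711826063), np.float64(0.32099393711811974)]
   depth [560.7 234.1 121.6]
rim-y [516.8 155.1  15.6] [np.float64(0.23985281165225938), np.float64(0.23985281165212657)]
   depth [519.2 153.7   7.4]
rim+y [515.3 264.2  47.8] [np.float64(0.7622095324009294), np.float64(0.7622095324010306)]
   depth [531.9 270.8   4.3]
lip -y [669.  141.4  62.8] [np.float64(0.23256618589854672), np.float64(0.23256618589856165)]
   depth [676.7 139.2  53.7]
   depth [687.4 251.7  53.6]
[array([525.1, 188.9,  74.4]), array([526.5, 210.1,  75.7]), array([529. , 231.3,  74.2])]
[array([532.1, 188.8,  89.5]), array([533.4, 209.3,  90.8]), array([536.3, 229.8,  88.5])]
[array([538.5, 188.7, 103.8]), array([540.8, 208.5, 102.9]), array([542.5, 228.4, 103.1])]
[array([543.5, 188.6, 115.9]), array([401.7, 216.1, 365.4]), array([547.3, 227.3, 115.5])]
[array([520.5, 160.6,  23.9]), array([525.1, 211. ,  25.3]), array([530.2, 263. ,  22.5])]
```

```bash
python3 to.py 492 213 161 -0.095 0.75 g
```

```text
tcp [455.471 150.266 404.74 ] grasp [503.136 145.764 248.929] q [-0.712  0.085  0.223  2.112  0.223  0.709  0.832] t 2.325
rotvec [ 0.    -0.452 -0.   ] z then y: [-0.    -0.452  0.   ] d_world [ -74.077   73.274 -124.474] d before rot [113.717  65.856  95.298] d after rot [143.889  65.916  36.073]
```

```bash
python3 steer.py '[[30,16.5,24,0,0,0],[28,16.5,24,0,-0.1,0],[28,16.5,24,0,-0.1,0],[28,16.5,24,0,-0.1,0],[0,0,0,0,0,0]]'; python3 to.py 546 208 102 -0.095 0.6 g
```

```text
clock: 2.95
position: [402.8, 208.7, 299.8]
orientation: [0.128, 2.613, -0.061]
force: [-0.5, -0.2, 0.0]
width: 88.1
grasp_force: 0.0
tcp [402.82  208.697 299.829] grasp [483.992 197.666 158.909] q [-1.018  0.212  0.301  2.327  0.936  0.416 -0.094] t 2.95
rotvec [-0.02  -0.074  0.004] z then y: [ 0.004 -0.074 -0.02 ] d_world [ 51.558   8.033 -63.299] d before rot [-11.971  14.465  79.856] d after rot [-5.991 12.888 80.793]
```

```bash
python3 steer.py '[[-2,13,20,-0.02,-0.035,0],[-3,0,20,0,-0.035,0],[0,0,20,0,0,0],[0,0,0,0,0,0]]'; python3 to.py 546 208 102 -0.095 0.6 g
```

```text
clock: 3.45
position: [442.4, 216.0, 252.8]
orientation: [0.124, 2.54, -0.038]
force: [0.1, 0.0, -0.3]
width: 87.7
grasp_force: 0.0
tcp [442.38  216.004 252.773] grasp [533.849 207.025 118.156] q [-1.077  0.389  0.436  2.307  1.399  0.261 -0.567] t 3.45
rotvec [-0.002 -0.001 -0.002] z then y: [-0.002 -0.001 -0.002] d_world [ 11.998   0.727 -16.244] d before rot [-0.644  1.895 20.108] d after rot [-0.629  1.862 20.112]
```

```bash
python3 steer.py '[[0,2,10,0,0,0],[0,0,10,0,0,0],[0,0,0,0,0,0]]'; python3 steer.py '[[0,0,0,0,0,0],[0,0,0,0,0,0],[0,0,0,0,0,0],[0,0,0,0,0,0],[0,0,0,0,0,0]]' 40 60; python3 to.py 546 208 102 -0.095 0.6 g
```

```text
clock: 3.82
position: [453.2, 216.9, 236.9]
orientation: [0.125, 2.54, -0.036]
force: [-0.5, 0.1, 0.0]
width: 88.2
grasp_force: 0.0
clock: 4.45
position: [452.5, 217.2, 236.4]
orientation: [0.123, 2.54, -0.035]
force: [-2.5, 0.4, 4.3]
width: 55.5
grasp_force: 60.0
tcp [452.522 217.171 236.357] grasp [543.986 208.615 101.709] q [-1.051  0.438  0.427  2.294  1.54   0.236 -0.712] t 4.45
rotvec [ 0.001 -0.001 -0.002] z then y: [-0.002 -0.001  0.001] d_world [ 1.856 -0.441  0.173] d before rot [-1.659 -0.26   0.922] d after rot [-1.657 -0.263  0.925]
```

```bash
python3 steer.py '[[-6,0,-8,0,0,0],[-12,0,-17,0,0,0],[0,0,0,0,0,0]]';python3 steer.py '[[-15,0,-22,0,0,0],[-20,0,-29,0,0,0],[-20,0,-29,0,0,0],[-20,0,-29,0,0,0],[0,0,0,0,0,0]]'; python3 to.py 510 -215 275 -0.08 0.3 g;  python3 shot.py w3
```

```text
clock: 4.82
position: [453.3, 216.8, 267.4]
orientation: [0.125, 2.54, -0.034]
force: [0.7, -0.4, -4.2]
width: 55.7
grasp_force: 60.0
clock: 5.45
position: [454.4, 216.5, 400.5]
orientation: [0.127, 2.537, -0.033]
force: [-0.1, -0.7, -4.5]
width: 55.6
grasp_force: 60.0
tcp [454.441 216.474 400.481] grasp [546.319 208.067 266.106] q [-0.964  0.103  0.293  2.16   0.76   0.562  0.202] t 5.45
rotvec [-0.004  0.302 -0.019] z then y: [-0.02   0.302 -0.007] d_world [   7.544 -427.625   30.239] d before rot [ -59.113 -424.662    1.379] d after rot [ -48.767 -425.654  -16.567]
```

View pics/w3.png

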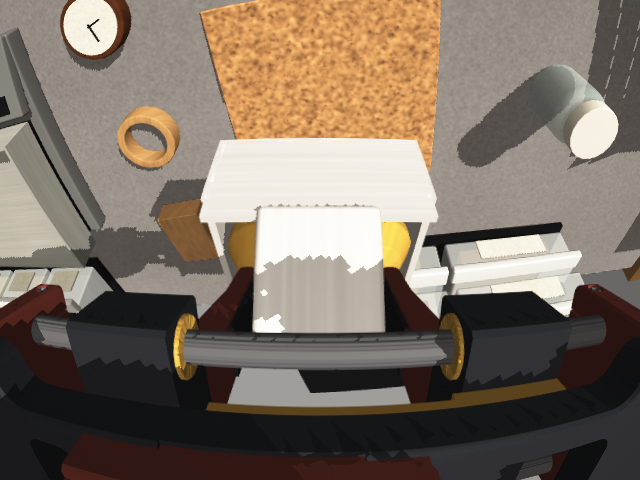

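The wrist view shows the pan held level, with the handle between the fingers at (320,270) and both knobs still inside at (243,245) and (395,245).

```bash
python3 steer.py '[[-16,0,1,0,0.1,0],[-16,0,1,0,0.1,0],[-16,0,1,0,0.1,0],[0,-20,0,0,0,0],[0,-35,0,0,0,0]]';python3 steer.py '[[0,-45,0,0,0,0],[0,-50,0,0,0,0],[0,-50,0,0,0,0],[0,-50,0,0,0,0],[0,-50,0,0,0,0]]'; python3 steer.py '[[0,-45,0,0,0,0],[0,-40,0,0,0,0],[0,-25,0,0,0,0],[0,-12,0,0,0,0],[0,0,0,0,0,0]]';python3 to.py 510 -215 275 -0.08 0.2 g;  python3 - <<'E'
from h import *
p,d=bot.grab_frame("top");cv2.imwrite("pics/t2.png",cv2.resize(p[120:320,240:500],None,fx=3,fy=3,interpolation=cv2.INTER_CUBIC))
E
```

```text
clock: 6.12
position: [491.0, 156.5, 416.8]
orientation: [0.137, 2.841, -0.025]
force: [-0.5, -0.7, -3.8]
width: 55.5
grasp_force: 60.0
clock: 6.75
position: [465.7, -88.6, 416.7]
orientation: [0.14, 2.843, -0.023]
force: [1.0, -0.3, -3.8]
width: 55.8
grasp_force: 60.0
clock: 7.38
position: [454.3, -208.7, 416.7]
orientation: [0.143, 2.844, -0.021]
force: [-0.1, 0.5, -5.0]
width: 55.6
grasp_force: 60.0
tcp [ 454.254 -208.746  416.666] grasp [ 501.251 -213.52   260.661] q [-0.214  0.106  0.589  2.076 -0.209  0.702  1.975] t 7.375
rotvec [-0.005  0.094 -0.02 ] z then y: [-0.02   0.094 -0.006] d_world [23.466 -3.666 18.085] d before rot [-27.939  -1.29  -10.436] d after rot [-26.805  -1.779 -13.019]
```

View pics/t2.png

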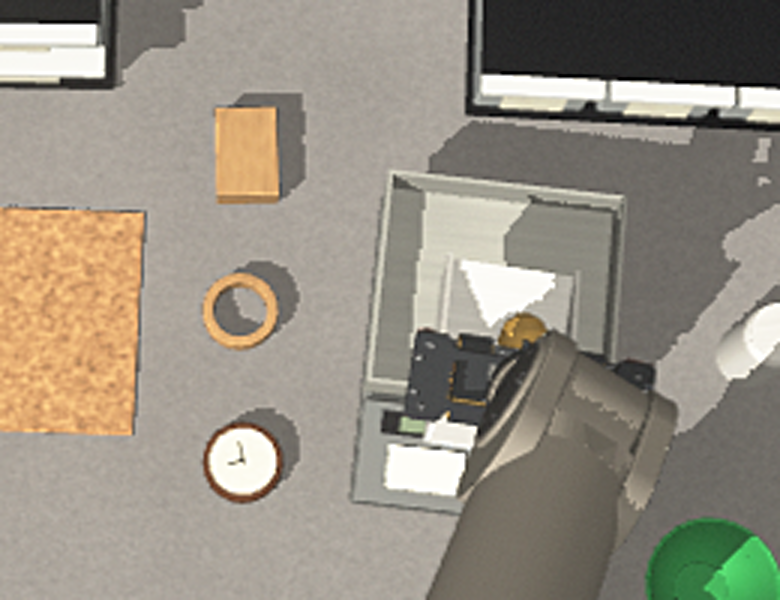

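The top view shows the pan centred over the tray with one knob visible at (522,330). Next I'll tip about the lip.

```bash
python3 steer.py '[[23,0,24,0,0,0],[-29,0,-6.6,0,0.1,0],[-29,0,-6.6,0,0.1,0],[-29,0,-6.6,0,0.1,0],[-29,0,-6.6,0,0.1,0]]';python3 steer.py '[[0,0,0,0,0,0],[-17.4,0,-4,0,0.06,0],[-17.4,0,-4,0,0.06,0],[-17.4,0,-4,0,0.06,0],[-17.4,0,-4,0,0.06,0]]'; python3 to.py 580 -215 275 -0.08 -0.34 g
```

```text
clock: 8.05
position: [551.9, -215.9, 431.7]
orientation: [-0.146, -3.033, -0.008]
force: [0.6, -0.2, -5.2]
width: 55.5
grasp_force: 60.0
clock: 8.68
position: [621.3, -223.6, 434.1]
orientation: [-0.136, -2.797, -0.025]
force: [-0.9, 0.4, -4.0]
width: 55.6
grasp_force: 60.0
tcp [ 621.334 -223.622  434.063] grasp [ 566.928 -218.191  280.507] q [-0.137  0.578  0.591  1.466 -0.201  1.516  1.945] t 8.675
rotvec [ 0.007 -0.002 -0.016] z then y: [-0.016 -0.002  0.007] d_world [12.851  4.277 -5.394] d before rot [-13.467   5.504   0.935] d after rot [-13.553   5.291   0.928]
```

```bash
for i in 1; do python3 steer.py '[[-17.4,0,-4,0,0.06,0],[-17.4,0,-4,0,0.06,0],[-17.4,0,-4,0,0.06,0],[-17.4,0,-4,0,0.06,0],[0,0,0,0,0,0]]';python3 steer.py '[[-17.4,0,-4,0,0.06,0],[-17.4,0,-4,0,0.06,0],[-17.4,0,-4,0,0.06,0],[-17.4,0,-4,0,0.06,0],[0,0,0,0,0,0]]';done; python3 to.py 580 -215 275 -0.08 -0.85 g
```

```text
clock: 9.3
position: [691.5, -230.0, 418.2]
orientation: [-0.123, -2.558, -0.038]
force: [-0.5, -0.8, -3.4]
width: 55.4
grasp_force: 60.0
clock: 9.93
position: [719.6, -207.4, 427.5]
orientation: [-0.089, -2.505, 0.03]
force: [-0.1, 0.5, -2.5]
width: 56.0
grasp_force: 60.0
tcp [ 719.566 -207.367  427.498] grasp [ 622.799 -207.422  296.33 ] q [ 0.035  0.787  0.286  1.078 -0.023  1.912  1.804] t 9.925
rotvec [-0.047  0.216 -0.011] z then y: [-0.017  0.216 -0.049] d_world [-17.499 -17.419 -44.921] d before rot [-13.786 -16.47   46.543] d after rot [-23.155 -18.762  41.706]
```

Run:
```python
from h import *
p,d=bot.grab_frame("top");q,d=bot.grab_frame("scene")
a=cv2.resize(p[150:310,330:480],(400,427));b=cv2.resize(q[90:290,120:307],(400,427));cv2.imwrite("pics/t3.png",np.hstack([a,b]))
```

```text
(no output)
```

View pics/t3.png

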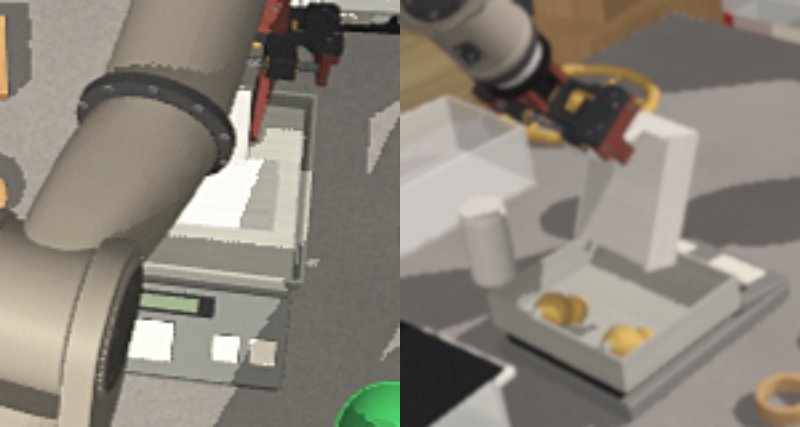

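Both knobs lie in the tray, at about (560,308) and (625,340) in the right half, and the pan is empty. I'll swing it back upright.

```bash
python3 steer.py '[[12,0,1,0,-0.07,0],[24,0,2,0,-0.15,0],[24,0,2,0,-0.15,0],[24,0,2,0,-0.15,0],[24,0,2,0,-0.15,0]]';python3 steer.py '[[24,0,2,0,-0.15,0],[12,0,1,0,-0.08,0],[0,0,0,0,0,0]]'; python3 to.py 546 208 290 -0.095 0.3 g
```

```text
clock: 10.65
position: [615.2, -205.3, 456.5]
orientation: [0.101, 3.106, -0.075]
force: [0.2, -0.5, -2.6]
width: 55.2
grasp_force: 60.0
clock: 11.02
position: [579.2, -203.3, 450.2]
orientation: [0.087, 2.884, -0.079]
force: [1.0, -0.5, -2.5]
width: 55.4
grasp_force: 60.0
tcp [ 579.156 -203.347  450.238] grasp [ 620.019 -213.379  292.762] q [ 0.041  0.276  0.241  1.768 -0.095  0.846  1.828] t 11.025
rotvec [-0.037 -0.042  0.04 ] z then y: [ 0.041 -0.042 -0.038] d_world [-81.109 415.917  -4.518] d before rot [101.257 409.396 -41.566] d after rot [116.162 406.347 -31.204]
```

```bash
python3 steer.py '[[5,20,-2,-0.037,-0.042,0.04],[11,38,-3,0,0,0],[14,50,-4,0,0,0],[14,50,-4,0,0,0],[14,50,-4,0,0,0]]';python3 steer.py '[[14,50,-4,0,0,0],[14,50,-4,0,0,0],[14,45,-4,0,0,0],[11,35,-2,0,0,0],[5,18,0,0,0,0]]'; python3 steer.py '[[0,0,0,0,0,0],[0,0,0,0,0,0]]'; python3 shot.py w4;python3 to.py 546 208 290 -0.095 0.6 g
python3 - <<'E'
from h import *
q,d=bot.grab_frame("scene");w=cv2.imread("pics/w4.png")
cv2.imwrite("pics/t4.png",np.hstack([cv2.resize(w[:,60:580],(430,397)),cv2.resize(q[110:340,270:485],(371,397))]))
E
```

```text
clock: 11.65
position: [540.0, 11.9, 448.7]
orientation: [0.131, 2.839, -0.021]
force: [0.9, 1.0, -2.7]
width: 55.3
grasp_force: 60.0
clock: 12.28
position: [498.5, 215.8, 444.7]
orientation: [0.126, 2.839, -0.021]
force: [0.4, 0.6, -3.2]
width: 55.6
grasp_force: 60.0
clock: 12.52
position: [499.3, 212.4, 444.9]
orientation: [0.131, 2.837, -0.022]
force: [-0.5, -0.0, -2.1]
width: 55.6
grasp_force: 60.0
tcp [499.318 212.156 445.021] grasp [547.585 207.457 289.402] q [-0.59   0.159  0.023  1.921  0.245  0.836  0.766] t 12.575
rotvec [-0.    -0.298  0.002] z then y: [ 0.002 -0.298 -0.001] d_world [-44.94    4.574 -20.491] d before rot [49.221  0.397  6.124] d after rot [48.851  0.291 -8.593]
```

View pics/t4.png

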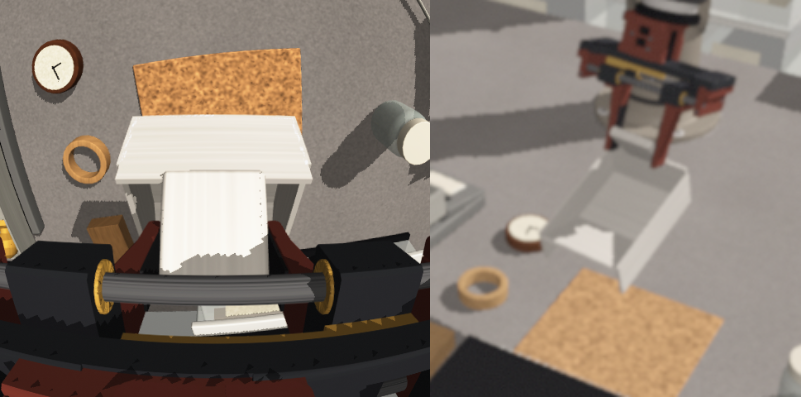

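The wrist view shows the rear wall at the same rows as before the pour, so the pan hasn't slipped in the grip. I'll level it and lower it.

```bash
python3 steer.py '[[16,0,1,0,-0.1,0],[16,0,1,0,-0.1,0],[16,0,1,0,-0.1,0],[0,0,0,0,0,0]]';python3 steer.py '[[17,0,25,0,0,0],[22,0,32,0,0,0],[22,0,32,0,0,0],[17,0,25,0,0,0],[0,0,0,0,0,0]]'; python3 to.py 546 208 102 -0.095 0.6 g
```

```text
clock: 13.12
position: [455.0, 216.9, 423.0]
orientation: [0.113, 2.539, -0.038]
force: [-0.0, -0.8, -2.8]
width: 55.9
grasp_force: 60.0
clock: 13.75
position: [457.0, 216.9, 284.3]
orientation: [0.115, 2.539, -0.041]
force: [-0.5, 0.4, -1.7]
width: 55.5
grasp_force: 60.0
tcp [456.991 216.866 284.25 ] grasp [548.622 207.873 149.744] q [-0.807  0.311  0.137  2.247  1.227  0.393 -0.323] t 13.75
rotvec [-0.002  0.     0.005] z then y: [ 0.005  0.    -0.002] d_world [ -2.613  -0.135 -47.721] d before rot [29.092 -0.182 37.917] d after rot [29.081 -0.383 37.924]
```

```bash
python3 steer.py '[[10,0,14,0,0,0],[8,0,12,0,0,0],[4,0,6,0,0,0],[2,0,3,0,0,0],[0,0,0,0,0,0]]';python3 steer.py '[[1.5,0,2.2,0,0,0],[0,0,0,0,0,0]]'; python3 to.py 546 208 102 -0.095 0.6 g
```

```text
clock: 14.38
position: [457.2, 217.7, 244.1]
orientation: [0.116, 2.535, -0.035]
force: [-0.8, -1.1, -2.0]
width: 55.5
grasp_force: 60.0
clock: 14.62
position: [456.5, 217.6, 240.6]
orientation: [0.115, 2.536, -0.035]
force: [0.2, 0.7, -1.6]
width: 55.3
grasp_force: 60.0
tcp [456.477 217.641 240.626] grasp [548.528 209.322 106.363] q [-0.831  0.404  0.166  2.273  1.51   0.347 -0.639] t 14.625
rotvec [0.003 0.003 0.004] z then y: [0.004 0.003 0.003] d_world [-2.098 -0.91  -4.096] d before rot [ 3.976 -1.096  2.236] d after rot [ 3.966 -1.105  2.25 ]
```

```bash
python3 steer.py '[[1.1,0,1.6,0,0,0],[0,0,0,0,0,0]]';python3 steer.py '[[0.9,0,1.2,0,0,0],[0,0,0,0,0,0]]'; python3 steer.py '[[0.6,0,0.8,0,0,0],[0,0,0,0,0,0]]'
```

```text
clock: 14.88
position: [456.4, 217.6, 238.4]
orientation: [0.114, 2.537, -0.036]
force: [-0.8, -0.2, -2.8]
width: 55.7
grasp_force: 60.0
clock: 15.12
position: [456.3, 217.6, 236.9]
orientation: [0.114, 2.537, -0.036]
force: [-1.0, -0.1, -2.5]
width: 55.6
grasp_force: 60.0
clock: 15.38
position: [456.4, 217.6, 236.1]
orientation: [0.115, 2.536, -0.036]
force: [0.1, 0.2, -2.6]
width: 55.6
grasp_force: 60.0
```

```bash
python3 steer.py '[[0.6,0,0.8,0,0,0],[0,0,0,0,0,0]]';python3 steer.py '[[0.6,0,0.8,0,0,0],[0,0,0,0,0,0]]'
```

```text
clock: 15.62
position: [456.4, 217.6, 235.8]
orientation: [0.116, 2.535, -0.035]
force: [-6.2, -1.3, 9.2]
width: 55.3
grasp_force: 60.0
clock: 15.88
position: [456.2, 217.5, 235.6]
orientation: [0.116, 2.533, -0.035]
force: [-14.9, -3.3, 22.0]
width: 55.4
grasp_force: 60.0
```

```bash
python3 steer.py '[[-0.7,0,-0.9,0,0,0],[0,0,0,0,0,0]]';python3 steer.py '[[0,0,0,0,0,0],[0,0,0,0,0,0],[0,0,0,0,0,0]]' 70; python3 steer.py '[[0,0,0,0,0,0],[0,0,0,0,0,0],[0,0,0,0,0,0]]' 88;python3 steer.py '[[0,0,-10,0,0,0],[0,0,-25,0,0,0],[0,0,-30,0,0,0],[-10,0,-40,0,0,0],[-20,0,-30,0,0,0]]'; python3 to.py 500 -170 300 -0.05 0.3
```

```text
clock: 16.12
position: [456.5, 217.6, 235.8]
orientation: [0.115, 2.535, -0.035]
force: [-6.8, -2.5, 9.6]
width: 55.4
grasp_force: 60.0
clock: 16.5
position: [456.4, 217.7, 235.1]
orientation: [0.114, 2.537, -0.036]
force: [-0.8, -0.6, -0.1]
width: 69.8
grasp_force: 0.0
clock: 16.88
position: [456.3, 217.6, 235.1]
orientation: [0.115, 2.537, -0.036]
force: [0.4, 0.0, 0.4]
width: 87.6
grasp_force: 0.0
clock: 17.5
position: [403.6, 222.3, 364.3]
orientation: [0.113, 2.538, -0.035]
force: [0.8, 0.6, 1.1]
width: 87.7
grasp_force: 0.0
tcp [403.587 222.33  364.335] grasp [495.471 214.1   229.953] q [-0.871  0.096  0.089  2.266  0.921  0.565 -0.047] t 17.5
rotvec [-0.017  0.302 -0.035] z then y: [-0.039  0.301 -0.023] d_world [  96.413 -392.33   -64.335] d before rot [ -71.403 -382.204  127.197] d after rot [ -91.712 -387.021   95.713]
```

```bash
python3 steer.py '[[-16,0,1,0,0.1,0],[-16,-30,1,0,0.1,0],[-16,-50,1,0,0.1,0],[0,-55,0,0,0.1,0],[0,-55,0,0,0,0]]' 0 20;python3 steer.py '[[0,-55,0,0,0,0],[0,-55,0,0,0,0],[0,-50,0,0,0,0],[0,-35,0,0,0,0],[0,0,0,0,0,0]]'; python3 to.py 415 -170 340 -0.05 0.17
```

```text
clock: 18.12
position: [429.5, 32.9, 383.6]
orientation: [0.135, 2.924, -0.018]
force: [0.3, -0.2, -0.0]
width: 41.0
grasp_force: 0.0
clock: 18.75
position: [410.8, -161.7, 383.9]
orientation: [0.141, 2.923, -0.02]
force: [-0.7, 1.4, 0.0]
width: 0.5
grasp_force: 0.0
tcp [ 410.819 -161.718  383.948] grasp [ 445.477 -165.592  224.723] q [-0.18   0.049  0.444  2.2   -0.084  0.685  1.795] t 18.75
rotvec [-0.012  0.046 -0.045] z then y: [-0.046  0.045 -0.013] d_world [  4.181  -8.282 -43.948] d before rot [ 4.559 -7.7   44.017] d after rot [ 2.911 -8.062 44.091]
```

```bash
python3 steer.py '[[0,0,0,0,0.045,0],[0,0,0,-0.012,0,-0.045],[0,0,0,0,0,0]]'; python3 shot.py w5; python3 steer.py '[[4,-8,22,0,0,0],[0,-8,22,0,0,0],[0,-12,0,0,0,0],[0,0,0,0,0,0]]' ; python3 shot.py w6
python3 - <<'E'
from h import *
import json
np.set_printoptions(suppress=True,precision=1)
cs=[];J=[]
for i in(5,6):
    p=cv2.imread(f"pics/w{i}.png");J.append(json.load(open(f"pics/w{i}.json")))
    h=cv2.cvtColor(p,cv2.COLOR_BGR2HSV);m=((h[...,1]<40)&(h[...,2]>185)).astype(np.uint8)
    k,_=cv2.findContours(m,cv2.RETR_EXTERNAL,cv2.CHAIN_APPROX_NONE)
    for c in sorted(k,key=cv2.contourArea)[::-1][:5]: print(i,cv2.minAreaRect(c),cv2.contourArea(c))
a=[cv2.imread(f"pics/w{i}.png") for i in(5,6)];cv2.imwrite("pics/w56.png",np.hstack([cv2.resize(x[:,80:560],(400,400)) for x in a]))
E
```

```text
clock: 19.12
position: [411.7, -158.4, 383.7]
orientation: [0.066, 2.971, -0.003]
force: [-0.9, -0.0, -0.4]
width: 0.1
grasp_force: 0.0
clock: 19.68
position: [413.8, -187.6, 339.6]
orientation: [0.07, 2.971, -0.004]
force: [-0.8, -0.5, -0.2]
width: 0.2
grasp_force: 0.0
5 ((394.5, 162.5), (325.0, 489.0), 90.0) 112095.0
5 ((179.3461456298828, 292.73077392578125), (189.43011474609375, 163.3592071533203), 33.6900634765625) 9604.0
5 ((58.00000762939453, 60.49999237060547), (120.99998474121094, 115.99998474121094), 90.0) 8239.0
5 ((507.1986999511719, 379.6369934082031), (42.34499740600586, 101.38721466064453), 83.9909896850586) 2605.0
5 ((14.999998092651367, 224.49996948242188), (29.999996185302734, 164.99996948242188), 0.0) 2457.5
6 ((399.0, 163.5), (327.0, 480.0), 90.0) 112062.0
6 ((56.5, 46.0), (92.0, 113.0), 90.0) 7607.5
6 ((185.7109832763672, 305.51287841796875), (170.39852905273438, 126.88948822021484), 31.13897132873535) 5517.5
6 ((497.5075378417969, 379.85162353515625), (41.123565673828125, 99.83662414550781), 83.45370483398438) 2696.5
6 ((16.5, 243.5), (33.0, 127.0), 0.0) 2311.5
```

View pics/w56.png

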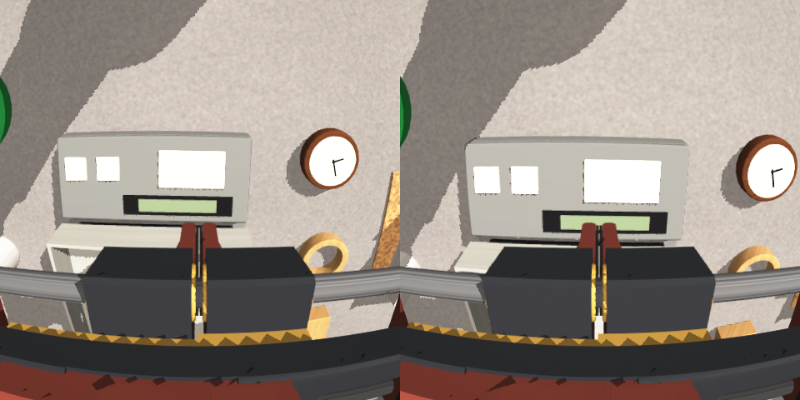

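The wrist views show the long key centred at (191,170) in the left half and (622,181) in the right half, with the small keys to its left. I'll triangulate it from a tighter mask.

```bash
python3 - <<'E'
from h import *
import json
np.set_printoptions(suppress=True,precision=1)
J=[];Q=[]
for i,g in((5,(309,204)),(6,(346,217))):
    p=cv2.imread(f"pics/w{i}.png");J.append(json.load(open(f"pics/w{i}.json")))
    m=(p.min(2)>247).astype(np.uint8);m=cv2.morphologyEx(m,cv2.MORPH_OPEN,np.ones((5,5)))
    n,l,s,c=cv2.connectedComponentsWithStats(m);k=l[g[1],g[0]];print(s[k],c[k])
    r=cv2.boxPoints(cv2.minAreaRect(cv2.findNonZero((l==k).astype(np.uint8))));r=r[np.argsort(np.arctan2(*(r-r.mean(0)).T))];Q.append(np.vstack([r,c[k]]))
for a,b in zip(*Q): print(a,b,*tri([wray(*a,*J[0]),wray(*b,*J[1])]))
E
python3 to.py 421 -169 232 -0.05 0.17
```

```text
[ 271  181   79   45 3485] [309.9 202.8]
[ 302  191   91   53 4561] [346.3 217.2]
[271. 181.] [302.  190.9] [ 433.6 -200.8   35.1] [np.float64(0.3229982519869451), np.float64(0.322998251986941)]
[271. 225.] [301.1 241.8] [ 473.9 -203.8   40.3] [np.float64(0.06854983177953773), np.float64(0.06854983177945106)]
[349. 225.] [391.3 243.5] [ 471.5 -134.1   55.1] [np.float64(0.3469246611197512), np.float64(0.34692466111965714)]
[349. 181.] [392.3 192.6] [ 434.6 -132.6   44.4] [np.float64(0.007254401985528713), np.float64(0.007254401985476625)]
[309.9 202.8] [346.3 217.2] [ 454.8 -167.3   39.3] [np.float64(0.10354889711797864), np.float64(0.10354889711794271)]
tcp [ 413.87  -187.181  339.811] grasp [ 441.496 -188.225  179.173] q [-0.104  0.164  0.453  2.206 -0.206  0.634  2.02 ] t 19.725
rotvec [0.002 0.    0.004] z then y: [0.004 0.    0.002] d_world [   7.13    18.181 -107.811] d before rot [ 12.094  18.337 107.341] d after rot [ 12.117  18.515 107.308]
```

```bash
python3 steer.py '[[4,6,20,0,0,0],[4,6,30,0,0,0],[4,6,25,0,0,0],[0,0,8,0,0,0],[0,0,0,0,0,0]]'; python3 steer.py '[[0,0,3,0,0,0],[0,0,3,0,0,0],[0,0,0,0,0,0]]'; python3 to.py 453 -168 46 -0.05 0.17|head -1
```

```text
clock: 20.35
position: [417.2, -169.4, 256.2]
orientation: [0.067, 2.97, -0.004]
force: [-0.0, -0.2, 0.6]
width: 0.6
grasp_force: 0.0
clock: 20.72
position: [418.0, -169.6, 250.2]
orientation: [0.068, 2.97, -0.004]
force: [0.3, 0.9, -0.9]
width: 0.6
grasp_force: 0.0
tcp [ 417.955 -169.58   250.241] grasp [ 445.662 -170.624   89.617] q [-0.032  0.333  0.342  2.278 -0.39   0.409  2.157] t 20.725
```

```bash
python3 steer.py '[[0,0,6,0,0,0],[0,0,6,0,0,0],[0,0,4,0,0,0],[0,0,2,0,0,0],[0,0,0,0,0,0]]'; python3 steer.py '[[0,0,1,0,0,0],[0,0,0,0,0,0]]'; python3 steer.py '[[0,0,1,0,0,0],[0,0,0,0,0,0]]'
```

```text
clock: 21.35
position: [420.9, -169.6, 232.2]
orientation: [0.067, 2.971, -0.004]
force: [-0.0, -0.4, -0.1]
width: 0.5
grasp_force: 0.0
clock: 21.6
position: [421.1, -169.6, 231.4]
orientation: [0.067, 2.97, -0.004]
force: [1.0, 0.3, 0.5]
width: 0.2
grasp_force: 0.0
clock: 21.85
position: [421.3, -169.6, 230.3]
orientation: [0.067, 2.97, -0.004]
force: [0.1, -0.8, 0.2]
width: 0.5
grasp_force: 0.0
```

```bash
for i in 1; do python3 steer.py '[[0,0,1,0,0,0],[0,0,0,0,0,0]]'; python3 steer.py '[[0,0,1,0,0,0],[0,0,0,0,0,0]]'; python3 steer.py '[[0,0,1,0,0,0],[0,0,0,0,0,0]]'; done | grep -E 'force: \[|pos'
```

```text
position: [421.4, -169.6, 229.3]
force: [0.3, -0.4, 0.3]
position: [421.6, -169.6, 228.3]
force: [-0.0, -0.5, -0.6]
position: [421.8, -169.6, 227.3]
force: [-0.5, 0.7, 0.3]
```

```bash
python3 steer.py '[[0,0,0.7,0,0,0],[0,0,0,0,0,0]]'| grep -E 'force: \[|pos'; python3 steer.py '[[0,0,0.7,0,0,0],[0,0,0,0,0,0]]'| grep -E 'force: \[|pos'; python3 steer.py '[[0,0,0.7,0,0,0],[0,0,0,0,0,0]]'| grep -E 'force: \[|pos'
```

```text
position: [421.9, -169.6, 226.7]
force: [0.7, 0.4, 0.4]
position: [422.1, -169.6, 226.0]
force: [-0.1, 0.7, -0.4]
position: [422.1, -169.6, 225.3]
force: [0.4, 0.2, 0.1]
```

```bash
python3 steer.py '[[0,0,0.7,0,0,0],[0,0,0,0,0,0]]'| grep -E 'force: \[|pos'; python3 steer.py '[[0,0,0.7,0,0,0],[0,0,0,0,0,0]]'| grep -E 'force: \[|pos'; python3 steer.py '[[0,0,0.7,0,0,0],[0,0,0,0,0,0]]'| grep -E 'force: \[|pos'
```

```text
position: [422.2, -169.7, 224.6]
force: [0.3, -1.0, -0.1]
position: [422.4, -169.7, 224.1]
force: [-2.6, 0.8, 3.6]
position: [422.5, -169.7, 223.4]
force: [-2.1, 0.1, 5.7]
```

```bash
python3 steer.py '[[0,0,0.6,0,0,0],[0,0,0,0,0,0]]'| grep -E 'force: \[|pos'; python3 steer.py '[[0,0,0.5,0,0,0],[0,0,0,0,0,0],[0,0,0,0,0,0],[0,0,0,0,0,0]]'| grep -E 'force: \[|pos'
```

```text
position: [422.5, -169.7, 222.9]
force: [-2.9, 0.9, 7.9]
position: [422.6, -169.8, 222.8]
force: [-6.2, 1.8, 15.6]
```

Steady press at about 16 N. Now I'll retreat and check the result.

```bash
python3 steer.py '[[0,0,-5,0,0,0],[0,0,-20,0,0,0],[0,0,-40,0,0,0],[0,0,-50,0,0,0],[0,0,-50,0,0,0]]'; python3 steer.py '[[0,40,0,0,0,0],[0,50,0,0,0,0],[0,50,0,0,0,0],[0,30,0,0,0,0],[0,0,0,0,0,0]]'
python3 - <<'E'
from h import *
p,d=bot.grab_frame("top");cv2.imwrite("pics/t7.png",cv2.resize(p[130:330,100:510],(800,390),interpolation=cv2.INTER_CUBIC))
E
```

```text
clock: 25.48
position: [394.3, -168.6, 385.9]
orientation: [0.068, 2.971, -0.004]
force: [0.7, -0.3, 0.2]
width: 0.7
grasp_force: 0.0
clock: 26.1
position: [402.4, 3.0, 385.0]
orientation: [0.061, 2.97, -0.003]
force: [-0.1, -0.7, -0.6]
width: 0.5
grasp_force: 0.0
```

View pics/t7.png

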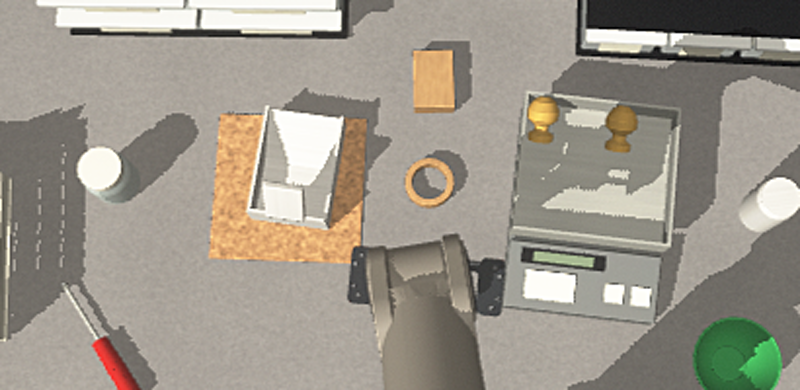

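The last view shows both knobs in the tray at (543,118) and (621,128). The empty pan stands upright on the mat at (298,168), and the other things in view look undisturbed.

```bash
python3 -c "
from rig import bot
print(bot.close_job())"
```

```text
the job is handed in; nothing more can be done
None
```

The job is handed in: both knobs are in the tray, the empty pan stands released on the mat, and the long key was pressed at about 16 N for roughly 0.4 s before the hand withdrew; total time was about 26 s.

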